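Take the clogged filter cassette out of the dust unit

ROBOT

A 6-joint arm with a two-finger parallel gripper is mounted at the origin on the work surface. World frame = base frame: x ahead of the robot, y to its left, z up, the work surface at z = 0. Lengths are in mm, angles in rad, forces in N, time in s.
With the tool pointing down it reaches from about 350 to 950 mm from the base axis. Payload 17.4 kg.
Tool frame: the origin (TCP) lies at the very end of the fingers, on their centre line; the grasp point (between the pads) lies 19 mm behind it (manip.hold_point_z is the distance from the TCP to the grasp point, in mm); x points along the fingers, y is the direction in which the jaws open and shut, and the axes are right-handed (so a half turn about x gives the same grasp; the last joint's range is limited). The gripper opens to 93 mm and grips with 3 to 60 N. Pads are 15 mm wide; open, the fingers measure 128 mm over their backs; the gripper's body (75 mm by 188 mm) begins 65 mm behind the grasp point.
Start: joints at [1.207, 0.116, 1.442, -0, 1.584, -0.038], TCP at [216.053, 639.495, 218.646] pointing down, gripper open.
Joint ranges: [-2.83, 2.83], [-0.83, 2.19], [0.07, 2.5], [-1.14, 4.28], [0.01, 3], [-2.97, 2.97]. Speed limits (rad/s): [1.89, 1.89, 2.22, 3.14, 3.14, 3.14].

INTERFACE

Orientations are given as a unit quaternion [x, y, z, w].
In Python, from cell import manip, eyes, finder gives the robot as it stands. The module is installed in compiled form; this text tells all that it offers.
- The arm moves only by the shell command python3 -m crank 'ROWS' [OPENING] [FORCE]. ROWS is JSON, a list of rows, each an object of numbers: "tx", "ty", "tz": the shift along the world's x, y, z in m; "spin": the turn about the world's z in degrees. In form: [{"tx": .., "ty": .., "tz": .., "spin": ..}, ...]. A call has 1 to 12 rows; each row shifts and turns the commanded pose from where the row before left it; what a row does not reach is not made up. A row lasts 1/12 s, in which the tool goes at most 41.7 mm and 7.16 degrees, less where a joint would pass 70% of its speed; a pose out of reach is approached as far as the arm can. A call with a gripper value outside its range is refused whole. OPENING is the closure, from 0 (fully open) to 1 (shut), set as the call begins (- or left out, the last holds). The fingers move at their own pace and stop on an object; FORCE is the grip in N (left out, the last holds). Time passes only in rows, so rows that do not move let the fingers close. It gives the time, the measured TCP pose, the force and the opening at its end, in the units of the state.
- manip.sense(): the state, without advancing time (a new reading comes with each control period).
- eyes.capture(name): name is "scene" or "top" or "wrist"; returns a dict with "frame" (420x560x3 uint8, red, green, blue), "range_z" (420x560 float32, mm along the optical axis (not along the pixel's ray), 0 where there is no reading), "mtx" (3x3 intrinsics, pixels), "k1" (the pictures are not rectified: a ray, as slopes to the right and down, at radius r is drawn at 1 + k1 r^2 times it, then the intrinsics apply), "position" and "rotation" of the camera in the world. Camera axes: x right, y down, z forward; pixel columns grow to the right and rows downward; lengths in mm; the calibration is good to about 2 mm. A picture is of the moment at which its call begins.
- manip.job_done(): hands the job in, once; it reports no verdict.
Trained networks look in a picture, given as the dict that the camera call returned (one of the last four; its "shot" number tells which), for a name from the list of things; names that differ only in an ending like _2 or _b are one class to them, and where a whole thing is asked for, a point or a joint stands for the part that bears it (a point fixed in the world has none). Each returns a list of dicts, best first, with "confidence" (0 to 1); they miss things now and then, are a little off and sometimes report something else, mostly with a low value. They report only what shows in the picture. A call takes as long as a camera call. They do not tell look-alikes from the thing itself.
- finder.recognise(label, picture): "bbox" ([centre column, centre row, width, height] as shares, 0 to 1, of the picture: columns of its width, rows of its height, round what is visible of it).
- finder.cut_out(label, picture): "pixels" (420x560 bool, what is visible of it) and "bbox" ([centre column, centre row, width, height] as shares, 0 to 1, of the picture: columns of its width, rows of its height, round what is visible of it).
- finder.tip_of(label, picture): "point" ([column, row] as shares, 0 to 1, of the picture: columns of its width, rows of its height: a listed point, or the origin of a listed thing).
The state is a dict: "clock": time; "joints": joint angles; "qd": joint speeds; "joint_efforts": joint torques, N m; "ee_pos": TCP position; "eef_rot": TCP orientation; "wrist_force": force on the tool from outside, world axes, zero at the start; "ft_torque": the same for the moment, N m; "grip_width": finger opening in mm.
Only numpy, scipy, OpenCV 4.12 (cv2) and the standard library are available. Lean on these libraries where they do the work, as an engineer would, in place of code of your own. Each camera call takes 0.05 s, during which the arm holds its last target.

TASK

The filter cassette in the dust unit is due for cleaning. First take off the steel hold-down bar that lies over it and lay it flat in the long compartment of the wooden parts tray; then squeeze the cassette's two side catches together, lift the cassette straight up out of the unit, and finish while still holding it by the squeezed catches, upright, still, and well clear above the unit (some 5 cm of air under it). Do not put it down or let go at the end, and leave everything else on the table where it is.

Things in the scene. Friction and masses are not known exactly. Their poses are not given: they have to be found in the camera images.
- unit_top (a point): The dust unit: a fixed white-painted metal box, 230 (x) x 180 (y) x 75 mm high, with an open well in its top in which the black filter cassette sits. The point is the middle of the well's mouth, level with the unit's flat top, 75 mm above the table; x runs along the well and cassette, z is up. The mouth is 116 x 48 mm, the well 55 mm deep; the catches' barbs hook under the 8 mm thick top plate.
- bar_mid (a point): The hold-down bar: a loose flat steel bar 170 (x) x 24 (y) x 6 mm (z), about 0.18 kg. The point is its centre. It starts lying flat and unfastened in the saddles of the two posts, over and along the cassette, its underside 45 mm above the unit's top and 16 mm above the cassette and catches; it has 3.5 mm of play between the saddle cheeks.
- bar: The same hold-down bar; origin in the middle of its underside, axes as bar_mid.
- cassette_grip (a point): The filter cassette: a loose black plastic block with white paper pleats on top, standing in the unit's well. The point lies on its middle line, midway between the finger faces of its two side catches and at their mid height: 72 mm above its underside, 17 mm above the unit's top while seated. x runs along the cassette, y from catch to catch, z is up. The catches can be pinched from above.
- cassette: The same cassette with its catches, 0.25 to 0.5 kg; origin in the middle of its underside, axes as cassette_grip. Lower part 110 (x) x 44 (y) x 50 mm high, head 100 x 36 mm (26 mm between the catches), 84 mm high in all. It has 2 to 3 mm of play in the well; the barbs of the catches hold it down; with both catches in it lifts out freely.
- catch_a_face (a point): Middle of the outer finger face of the catch on the cassette's +y side: an upright black ribbed tab 28 (x) x 24 mm (z), from 5 to 29 mm above the unit's top when seated. The two outer faces are 58 mm apart when free and 42 mm when both are fully in.
- catch_b_face (a point): The same for the catch on the -y side.
- catch_a (a joint): Travel of the +y catch in m: 0 free (sprung out), 0.008 fully in, level-moving towards the cassette's middle. The spring pushes back with 3 N at first to 7 N fully in. Its barb (under the unit's top plate) clears the plate at about 0.006.
- catch_b (a joint): The same for the -y catch.
- long_slot (a point): The parts tray: a fixed shallow wooden tray 198 (x) x 136 mm (y); 4 mm walls, their tops 10 mm above its floor; one long compartment along one side, two short ones (95 x 52 mm) along the other. The point is the middle of the long compartment's floor, 4 mm above the table; that compartment is 190 (x) x 72 mm (y). The tray's middle lies 28 mm to its -y side.
- unit: The same dust unit; origin in the middle of its underside, axes as unit_top. Two aluminium posts (16 mm along x, 42 mm along y, 45 mm tall) stand on its top, 78 mm to either side of the well's middle along x; each ends in a saddle for the bar, whose two cheeks rise 8 mm higher.
- knob_a: Steel thumb knob, 24 mm across, 20 mm high, in a short compartment of the tray. Bystander. Origin at the middle of its underside.
- knob_b: Second such knob, in the other short compartment. Bystander.
- sanding_block: Cork sanding block, 100 x 60 x 28 mm, flat on the table. Bystander. Origin under its centre.
- tape: Roll of paper tape, 100 mm across, 36 mm high, flat on the table. Bystander. Origin under its centre.
- putty_knife: Spatula-like putty knife lying on the table. Bystander.
- brush: Brush lying on the table. Bystander.
- glue: White glue bottle, 60 mm across, 160 mm high, standing. Bystander.
- tin: Open steel tin, 84 mm across, 85 mm high, standing. Bystander.
There are look-alikes about, which are no part of the job. Of the things that look like the part that bears long_slot, the largest one is meant. Leave any yellow look-alike of the cassette alone.

How it is judged:
By the outcome, as a careful person would: the job done as asked, in the order asked, and still so for the second after the job is handed in, while the arm keeps its last pose, push and grip.
It also fails if it takes over 51 s, if anything falls off the work surface, if the arm or the gripper's body presses on something with over 40 N, if the wrist force passes 120 N, or if a joint passes its speed limit or range.

## Working session

There is one attempt and no reset: what is moved stays moved. The work goes in short steps, Python scripts to look and compute and a shell command to move; the robot and the scene stay as the last step left them, time stands still between calls to the robot, and variables do not carry over. Pictures are saved under pics/ and viewed, and the job is handed in when it is done.

```bash
mkdir -p pics; ls; cat > h.py <<'E'
import numpy as np, cv2
from cell import manip, eyes, finder
def px2ray(p,c,r):
    K=np.array(p["mtx"]);d=np.array([(c-K[0,2])/K[0,0],(r-K[1,2])/K[1,1]])
    k=p["k1"];u=d.copy()
    for _ in range(20): u=d/(1+k*(u@u))
    return u
def world(p,c,r,z=None,depth=None):
    u=px2ray(p,c,r);R=np.array(p["rotation"]);t=np.array(p["position"])
    v=R@np.array([u[0],u[1],1.])
    if z is not None: s=(z-t[2])/v[2]
    else:
        s=depth if depth is not None else p["range_z"][int(round(r)),int(round(c))]
    return t+s*v
def proj(p,X):
    R=np.array(p["rotation"]);t=np.array(p["position"]);q=R.T@(np.array(X)-t);u=q[:2]/q[2]
    u=u*(1+p["k1"]*(u@u));K=np.array(p["mtx"]);return np.array([K[0,0]*u[0]+K[0,2],K[1,1]*u[1]+K[1,2]])
def cloud(p):
    H,W=p["range_z"].shape;c,r=np.meshgrid(np.arange(W),np.arange(H));K=np.array(p["mtx"])
    d=np.stack([(c-K[0,2])/K[0,0],(r-K[1,2])/K[1,1]],-1);u=d.copy()
    for _ in range(20): u=d/(1+p["k1"]*(u**2).sum(-1,keepdims=True))
    v=np.concatenate([u,np.ones((H,W,1))],-1)*p["range_z"][...,None]
    X=v@np.array(p["rotation"]).T+np.array(p["position"]);X[p["range_z"]==0]=np.nan
    return X
def save(p,name): cv2.imwrite("pics/"+name,p["frame"][...,::-1])
E
python3 - <<'E'
from h import *
s=manip.sense();print(s)
for n in ["scene","top","wrist"]:
    p=eyes.capture(n);save(p,n+"0.png");np.save(n+"0.npy",p,allow_pickle=True)
    print(n,p["position"],p["rotation"],p["mtx"],p["k1"])
    for l in ["bar","cassette","long_slot","unit","bar_mid","unit_top"]:
        for f in (["recognise"] if l in("bar","cassette","unit") else ["tip_of"]):
            try: print(l,[(round(d["confidence"],2),np.round(np.array(d.get("bbox",d.get("point")))*([560,420]*(2 if "bbox" in d else 1))) .tolist()) for d in getattr(finder,f)(l,p)])
            except Exception as e: print(l,e)
E
```

```text
pics
{'clock': 0.0, 'joints': array([ 1.20717977e+00,  1.16474121e-01,  1.44226545e+00, -3.18856145e-06,
        1.58400291e+00, -3.78196005e-02]), 'qd': array([ 3.84430433e-04,  1.10193933e-03, -4.53369931e-05,  5.81589889e-04,
        1.28671174e-03, -1.41714268e-03]), 'joint_efforts': array([-6.90046727e-04, -7.21274185e+01, -6.22590137e+01,  7.77822663e-02,
        2.38532026e-02, -2.13725366e-05]), 'ee_pos': array([215.9913025 , 639.29105139, 217.91307111]), 'eef_rot': array([ 0.11427927,  0.69782547, -0.11507645,  0.69766558]), 'wrist_force': array([ 0.23956582,  0.4699461 , -0.25952969]), 'ft_torque': array([-0.001773  , -0.03587222, -0.00487585]), 'grip_width': 92.88178806176145}
scene [1228.52221189 -312.73389318  597.48541175] [ 0.7354079   0.48078898 -0.25509725 -0.40366145] [[396.13911489   0.         281.60605117]
 [  0.         396.13911489 209.93867774]
 [  0.           0.           1.        ]] 0.01739621906987605
bar [(0.94, [210.0, 222.0, 43.0, 39.0])]
cassette [(0.65, [206.0, 239.0, 20.0, 36.0])]
long_slot [(0.76, [321.0, 189.0]), (0.63, [354.0, 232.0]), (0.55, [40
[... 460 characters left out ...]
cassette [(0.84, [349.0, 209.0, 31.0, 39.0]), (0.57, [340.0, 115.0, 41.0, 44.0]), (0.36, [342.0, 207.0, 10.0, 13.0]), (0.27, [445.0, 235.0, 29.0, 109.0])]
long_slot [(0.93, [204.0, 203.0]), (0.92, [188.0, 299.0]), (0.29, [361.0, 202.0])]
unit [(0.93, [350.0, 208.0, 96.0, 107.0])]
bar_mid [(0.87, [353.0, 208.0]), (0.22, [352.0, 205.0])]
unit_top [(0.88, [348.0, 205.0]), (0.62, [222.0, 184.0])]
wrist [137.26476208 666.44406492 384.8966871 ] [0.80289223 0.57649438 0.08873838 0.12306013] [[304.85001687   0.         274.14358261]
 [  0.         304.85001687 206.13735732]
 [  0.           0.           1.        ]] -0.010394991843103765
bar []
cassette []
long_slot []
unit []
bar_mid []
unit_top []
```

```bash
sed -i 's/^import numpy as np, cv2/import numpy as np, cv2\nfrom scipy.spatial.transform import Rotation as Ro/; s/np.array(p\["rotation"\])/Ro.from_quat(p["rotation"]).as_matrix()/g' h.py; python3 - <<'E'
import cv2
a=cv2.imread("pics/top0.png");cv2.imwrite("pics/top0b.png",cv2.resize(a,(800,600)))
a=cv2.imread("pics/scene0.png");cv2.imwrite("pics/scene0b.png",cv2.resize(a,(800,600)))
E
```

```text
(no output)
```

View pics/top0b.png

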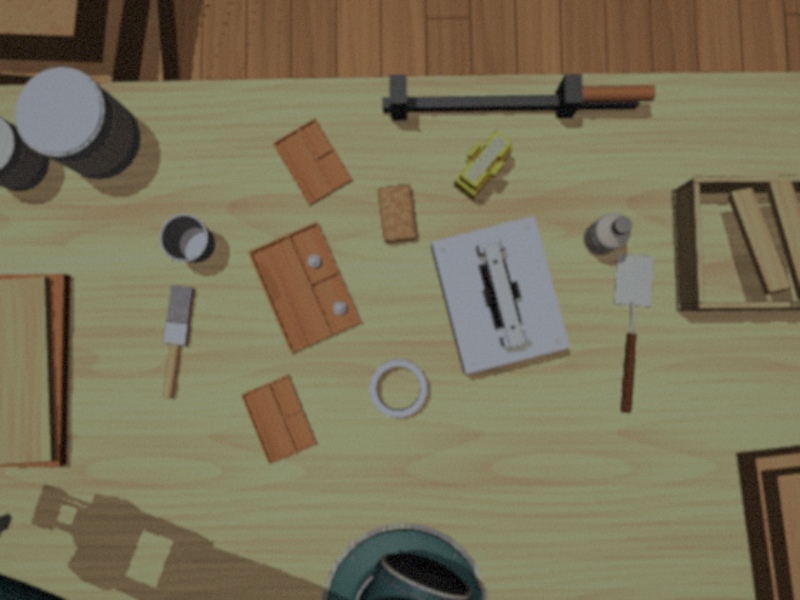

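View pics/scene0b.png

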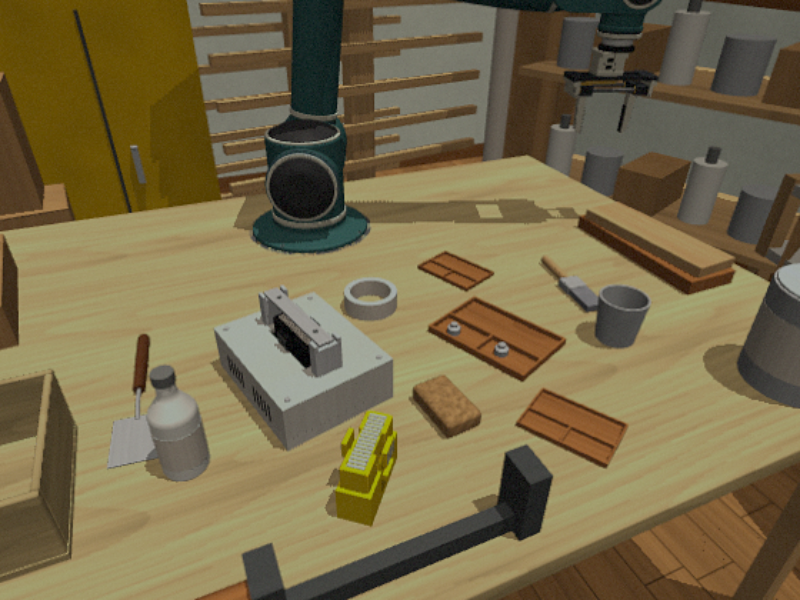

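```bash
python3 - <<'E'
from h import *
R=Ro.from_quat(manip.sense()["eef_rot"]).as_matrix();print("tool axes\n",R.round(3), np.degrees(np.arctan2(R[1,1],R[0,1])))
p=eyes.capture("top")
X=cloud(p)
for l in ["unit","bar","long_slot","cassette"]:
    for d in finder.cut_out(l,p):
        m=d["pixels"]; P=X[m]; P=P[~np.isnan(P[:,0])]
        q=P
        zz={"unit":75,"bar":126,"long_slot":14,"cassette":104}[l]
        c,r=np.nonzero(m)[::-1]
        W=np.array([world(p,a,b,z=zz)[:2] for a,b in zip(c,r)],np.float32)
        (cc,sz,an)=cv2.minAreaRect(W)
        print(l,round(d["confidence"],2),"median",np.median(P,0).round(1),"z pct",np.percentile(P[:,2],[5,50,95]).round(1),"rect@z",np.round(cc,1),np.round(sz,1),round(an,1),"pix",m.sum())
for l in ["long_slot","unit_top","bar_mid","catch_a_face","catch_b_face","cassette_grip"]:
    for d in finder.tip_of(l,p):
        c,r=np.array(d["point"])*[560,420]
        zz=dict(long_slot=4,unit_top=75,bar_mid=123).get(l,92)
        print(l,round(d["confidence"],2),(round(c),round(r)),world(p,c,r,z=zz).round(1))
a=p["frame"][...,::-1]
cv2.imwrite("pics/crop1.png",cv2.resize(a[140:280,160:410],None,fx=3.2,fy=3.2,interpolation=cv2.INTER_CUBIC))
E
```

```text
tool axes
 [[ 0.     0.32   0.947]
 [ 0.     0.947 -0.32 ]
 [-1.     0.    -0.   ]] 71.33183919733335
unit 0.75 median [ 537.  -159.4   75.5] z pct [69.4 75.5 80.7] rect@z [ 538.2 -166.1] [231.  188.4] 13.9 pix 6034
bar 0.66 median [ 532.8 -168.6  126.3] z pct [102.7 126.3 130.7] rect@z [ 534.2 -167.7] [170.2  27.9] 13.8 pix 834
long_slot 0.88 median [789.2 158.    3.5] z pct [-1.6  3.5 10.5] rect@z [787.3 157.6] [135.5  91.2] 29.8 pix 1772
long_slot 0.72 median [560.3 175.1   5.3] z pct [-0.1  5.3 16. ] rect@z [561.4 172.7] [203.5 139.7] 23.6 pix 4194
long_slot 0.66 median [328.7 219.2   4.1] z pct [-1.1  4.1 11.2] rect@z [329.8 217.3] [134.6  94.6] 22.2 pix 1976
cassette 0.71 median [ 537.6 -155.5   97.2] z pct [ 68.   97.2 107.2] rect@z [ 538.9 -167.1] [105.5  60.6] 19.7 pix 412
cassette 0.57 median [ 760.7 -143.5   80.9] z pct [ 3.2 80.9 87.6] rect@z [ 755.8 -140.3] [ 62.9 120.1] 44.7 pix 1059
long_slot 0.94 (212, 116) [781.2 176.7   4. ]
long_slot 0.74 (203, 203) [555.5 197.8   4. ]
long_slot 0.67 (191, 297) [319.1 228.5   4. ]
unit_top 0.77 (349, 206) [ 538.5 -164.7   75. ]
unit_top 0.54 (441, 237) [ 460.6 -385.1   75. ]
bar_mid 0.71 (352, 207) [ 532.6 -167.4  123. ]
bar_mid 0.15 (221, 185) [589.2 136.6 123. ]
catch_a_face 0.61 (339, 204) [ 541.3 -141.1   92. ]
catch_a_face 0.38 (348, 122) [ 740.5 -166.5   92. ]
catch_b_face 0.65 (360, 201) [ 549.8 -189.4   92. ]
catch_b_face 0.62 (328, 104) [ 786.4 -119.4   92. ]
cassette_grip 0.74 (353, 203) [ 544.1 -172.3   92. ]
cassette_grip 0.59 (340, 111) [ 766.8 -146.    92. ]
```

View pics/crop1.png

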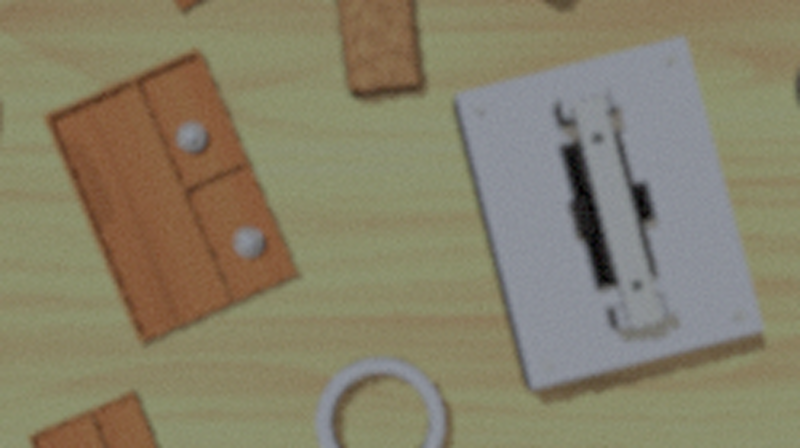

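Candidates in the top picture (560×420):
- **Trays:** small at (219,112), large with knobs at (213,201), small at (196,294). I choose the large one.
- **Cassettes:** black under the bar at (349,209), yellow at (340,115). I choose the black one.
- **Bars:** light steel bar on the posts at (354,208), dark clamp at the far edge near (360,72). I choose the bar on the posts.

The crop agrees: the bar lies over the black cassette, and the long compartment is on the tray's left (+y) side.

```bash
python3 -m crank '[{"tx":0.0144,"ty":-0.0366,"spin":3},{"tx":0.0144,"ty":-0.0366,"spin":3},{"tx":0.0144,"ty":-0.0366,"spin":3},{"tx":0.0144,"ty":-0.0366,"spin":3},{"tx":0.0144,"ty":-0.0366,"spin":3},{"tx":0.0144,"ty":-0.0366,"spin":3},{"tx":0.0144,"ty":-0.0366,"spin":3},{"tx":0.0144,"ty":-0.0366,"spin":3},{"tx":0.0144,"ty":-0.0366,"spin":3},{"tx":0.0144,"ty":-0.0366,"spin":3},{"tx":0.0144,"ty":-0.0366,"spin":3},{"tx":0.0144,"ty":-0.0366}]' 0 30
```

```text
$[0]: bad value
```

```bash
python3 -m crank '[{"tx":0.0144,"ty":-0.0366,"tz":0,"spin":3},{"tx":0.0144,"ty":-0.0366,"tz":0,"spin":3},{"tx":0.0144,"ty":-0.0366,"tz":0,"spin":3},{"tx":0.0144,"ty":-0.0366,"tz":0,"spin":3},{"tx":0.0144,"ty":-0.0366,"tz":0,"spin":3},{"tx":0.0144,"ty":-0.0366,"tz":0,"spin":3},{"tx":0.0144,"ty":-0.0366,"tz":0,"spin":3},{"tx":0.0144,"ty":-0.0366,"tz":0,"spin":3},{"tx":0.0144,"ty":-0.0366,"tz":0,"spin":3},{"tx":0.0144,"ty":-0.0366,"tz":0,"spin":3},{"tx":0.0144,"ty":-0.0366,"tz":0,"spin":3},{"tx":0.0144,"ty":-0.0366,"tz":0,"spin":0}]' 0 30
```

```text
clock: 2.6
ee_pos: [389.0, 198.5, 219.0]
eef_rot: [-0.089, 0.701, 0.09, 0.702]
wrist_force: [1.8, 0.7, 0.2]
grip_width: 92.5
```

```bash
python3 -m crank '[{"tx":0.0144,"ty":-0.0366,"tz":0,"spin":0},{"tx":0.0144,"ty":-0.0366,"tz":0,"spin":0},{"tx":0.0144,"ty":-0.0366,"tz":0,"spin":0},{"tx":0.0144,"ty":-0.0366,"tz":0,"spin":0},{"tx":0.0144,"ty":-0.0366,"tz":0,"spin":0},{"tx":0.0144,"ty":-0.0366,"tz":0,"spin":0},{"tx":0.0144,"ty":-0.0366,"tz":0,"spin":0},{"tx":0.0144,"ty":-0.0366,"tz":0,"spin":0},{"tx":0.0144,"ty":-0.0366,"tz":0,"spin":0},{"tx":0.0144,"ty":-0.0366,"tz":0,"spin":0},{"tx":0,"ty":0,"tz":0,"spin":0},{"tx":0,"ty":0,"tz":0,"spin":0}]'
python3 - <<'E'
from h import *
s=manip.sense();R=Ro.from_quat(s["eef_rot"]).as_matrix();print(s["ee_pos"],np.degrees(np.arctan2(R[1,1],R[0,1])),R.round(3).tolist())
p=eyes.capture("wrist");np.save("w1.npy",p,allow_pickle=True)
save(p,"w1.png");print(p["position"])
X=cloud(p)
for l in ["bar"]:
    for d in finder.cut_out(l,p):
        m=d["pixels"]; P=X[m]; P=P[~np.isnan(P[:,0])]
        c,r=np.nonzero(m)[::-1]
        W=np.array([world(p,a,b,z=126)[:2] for a,b in zip(c,r)],np.float32)
        print(d["confidence"],np.median(P,0),cv2.minAreaRect(W),m.sum())
np.save("w1cloud.npy",X)
E
```

```text
clock: 3.6
ee_pos: [532.9, -167.2, 218.0]
eef_rot: [-0.087, 0.702, 0.088, 0.701]
wrist_force: [-0.6, 0.4, 0.4]
grip_width: 93.2
[ 532.91906473 -167.19135479  218.00098376] 104.1831854821811 [[-0.001, -0.245, 0.97], [0.0, 0.97, 0.245], [-1.0, 0.001, -0.001]]
[ 452.47563079 -187.72691937  384.33511095]
0.67 [ 525.01963567 -170.80604017  126.32120015] ((536.266845703125, -167.96653747558594), (171.8792724609375, 25.467594146728516), 13.310285568237305) 5051
```

View pics/w1.png

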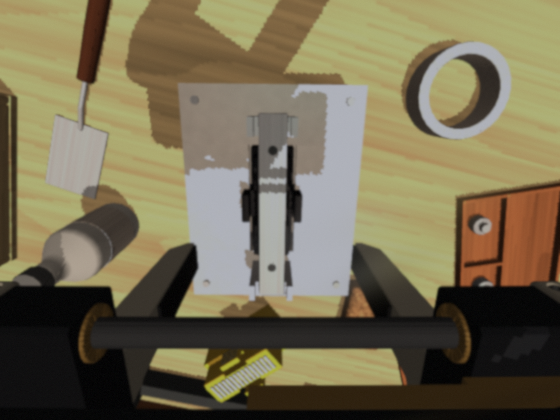

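```bash
python3 - <<'E'
from h import *
p=np.load("w1.npy",allow_pickle=True).item();X=np.load("w1cloud.npy")
s=np.array([532.92,-167.19,218.0]);yh=np.array([-.245,.97,0])
print("tcp px",proj(p,s),proj(p,s+46.5*yh),proj(p,s-46.5*yh))
a=np.radians(13.8);ex=np.array([np.cos(a),np.sin(a),0]);ey=np.array([-ex[1],ex[0],0])
# overlay model for hypothesised center
im=p["frame"][...,::-1].copy()
C=np.array([536.3,-168.,0])
def box(x,y,z,col,off=(0,0)):
    pts=[proj(p,C+(off[0]+i*x/2)*ex+(off[1]+j*y/2)*ey+np.array([0,0,z])) for i,j in((-1,-1),(1,-1),(1,1),(-1,1))]
    cv2.polylines(im,[np.round(np.array(pts)*16).astype(np.int32)],True,col,1,cv2.LINE_AA,4)
for g in (0,):
    box(230,180,75,(0,0,255));box(170,24,126,(0,255,0));
    box(16,42,128,(255,0,255),(78,0));box(16,42,128,(255,0,255),(-78,0));box(28,58,104,(255,255,0))
cv2.imwrite("pics/ov1.png",cv2.resize(im[60:330,130:420],None,fx=2.2,fy=2.2,interpolation=cv2.INTER_CUBIC))
E
```

```text
tcp px [274.11432051 255.0486556 ] [351.28191917 255.02949177] [196.90026095 255.00247546]
```

View pics/ov1.png

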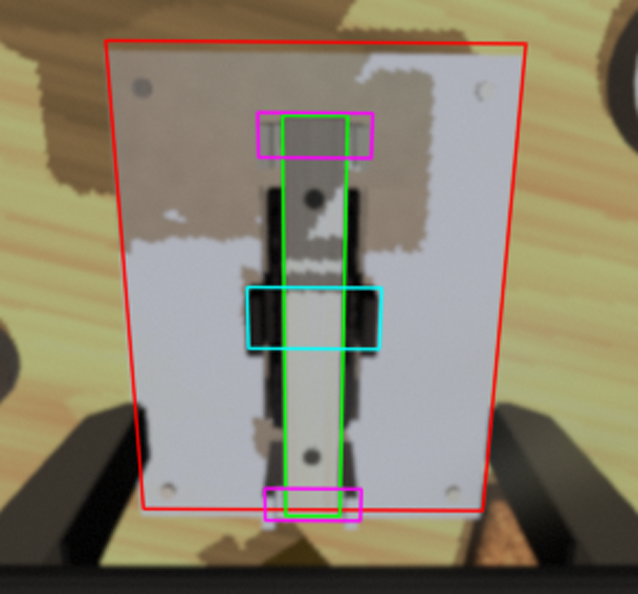

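```bash
python3 -m crank '[{"tx":0.003,"ty":-0.0008,"tz":-0.02,"spin":0},{"tx":0,"ty":0,"tz":-0.025,"spin":0},{"tx":0,"ty":0,"tz":-0.025,"spin":0},{"tx":0,"ty":0,"tz":-0.02,"spin":0},{"tx":0,"ty":0,"tz":-0.01,"spin":0},{"tx":0,"ty":0,"tz":0,"spin":0},{"tx":0,"ty":0,"tz":0,"spin":0}]' 0.5
python3 - <<'E'
from h import *
s=manip.sense();print(s["ee_pos"],s["wrist_force"],s["grip_width"])
p=eyes.capture("wrist");save(p,"w2.png")
E
```

```text
clock: 4.28
ee_pos: [536.0, -165.9, 119.5]
eef_rot: [-0.089, 0.701, 0.088, 0.702]
wrist_force: [0.5, -0.2, 0.7]
grip_width: 50.7
[ 535.97020595 -165.8531745   119.52544003] [ 0.45312526 -0.16301565  0.67998531] 50.74986273252314
```

View pics/w2.png

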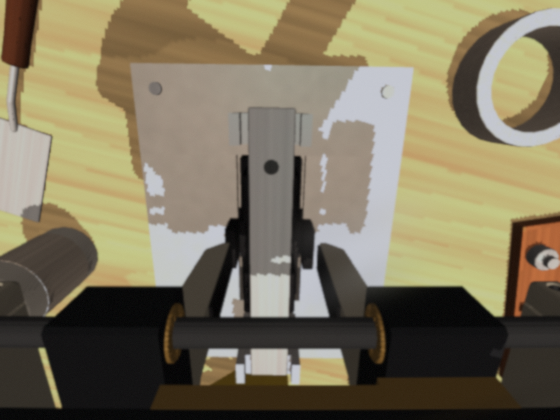

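```bash
python3 -m crank '[{"tx":0,"ty":-0.0007,"tz":-0.0015,"spin":0},{"tx":0,"ty":0,"tz":0,"spin":0}]' 0.5;  python3 -m crank '[{"tx":0,"ty":0,"tz":0,"spin":0},{"tx":0,"ty":0,"tz":0,"spin":0},{"tx":0,"ty":0,"tz":0,"spin":0},{"tx":0,"ty":0,"tz":0,"spin":0},{"tx":0,"ty":0,"tz":0,"spin":0}]' 1 30
python3 - <<'E'
from h import *
s=manip.sense();print(s["ee_pos"],s["wrist_force"],s["grip_width"],s["clock"])
E
```

```text
clock: 4.5
ee_pos: [536.3, -167.3, 118.3]
eef_rot: [-0.089, 0.701, 0.088, 0.702]
wrist_force: [-0.0, -0.6, -0.1]
grip_width: 46.7
clock: 4.92
ee_pos: [535.9, -167.3, 117.3]
eef_rot: [-0.088, 0.702, 0.088, 0.702]
wrist_force: [-1.1, 0.2, 1.0]
grip_width: 23.7
[ 535.92204169 -167.3118173   117.34985974] [-1.14085506  0.1716691   0.97549708] 23.702023813695437 4.9167
```

```bash
python3 -m crank '[{"tx":0,"ty":0,"tz":0.003,"spin":0},{"tx":0,"ty":0,"tz":0.006,"spin":0},{"tx":0,"ty":0,"tz":0.01,"spin":0},{"tx":0,"ty":0,"tz":0.02,"spin":0},{"tx":0,"ty":0,"tz":0.02,"spin":0},{"tx":0,"ty":0,"tz":0,"spin":0}]'
python3 - <<'E'
from h import *
s=manip.sense();print(s["ee_pos"],s["wrist_force"],s["grip_width"],s["clock"])
p=eyes.capture("wrist");save(p,"w3.png");np.save("w3.npy",p,allow_pickle=True)
p=eyes.capture("top");np.save("t3.npy",p,allow_pickle=True)
E
```

```text
clock: 5.42
ee_pos: [537.1, -167.6, 181.1]
eef_rot: [-0.089, 0.7, 0.087, 0.703]
wrist_force: [1.3, -0.3, -1.4]
grip_width: 23.4
[ 537.10530234 -167.64762341  181.13611252] [ 1.29925565 -0.29824787 -1.363268  ] 23.373728086391967 5.4167
```

View pics/w3.png

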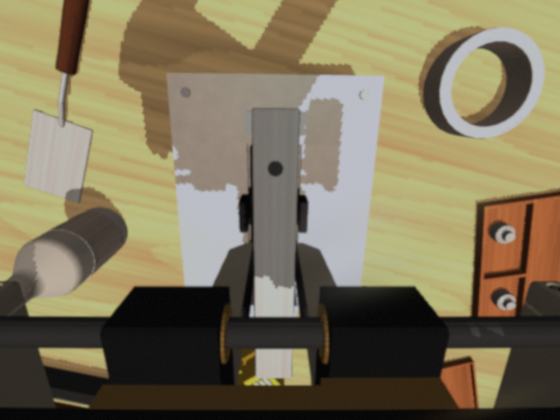

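```bash
python3 -m crank '[{"tx":0.0016,"ty":0.02,"tz":0,"spin":1},{"tx":0.0016,"ty":0.0345,"tz":0,"spin":1},{"tx":0.0016,"ty":0.0345,"tz":0,"spin":1},{"tx":0.0016,"ty":0.0345,"tz":0,"spin":1},{"tx":0.0016,"ty":0.0345,"tz":0,"spin":1},{"tx":0.0016,"ty":0.0345,"tz":0,"spin":1},{"tx":0.0016,"ty":0.0345,"tz":0,"spin":1},{"tx":0.0016,"ty":0.0345,"tz":0,"spin":1},{"tx":0.0016,"ty":0.0345,"tz":0,"spin":1},{"tx":0.0016,"ty":0.0345,"tz":0,"spin":0},{"tx":0,"ty":0.0345,"tz":0,"spin":0},{"tx":0,"ty":0,"tz":0,"spin":0}]'
python3 - <<'E'
from h import *
p0=np.load("t3.npy",allow_pickle=True).item()
def ov(p,C,yaw,name,crop,sc):
    im=p["frame"][...,::-1].copy();a=np.radians(yaw);ex=np.array([np.cos(a),np.sin(a),0]);ey=np.array([-ex[1],ex[0],0]);C=np.array([*C,0.])
    def box(x,y,z,col,off=(0,0)):
        pts=[proj(p,C+(off[0]+i*x/2)*ex+(off[1]+j*y/2)*ey+np.array([0,0,z])) for i,j in((-1,-1),(1,-1),(1,1),(-1,1))]
        cv2.polylines(im,[np.round(np.array(pts)*16).astype(np.int32)],True,col,1,cv2.LINE_AA,4)
    box(198,136,14,(0,0,255),(0,-28));box(190,72,14,(0,255,0))
    r0,r1,c0,c1=crop;cv2.imwrite("pics/"+name,cv2.resize(im[r0:r1,c0:c1],None,fx=sc,fy=sc,interpolation=cv2.INTER_CUBIC))
ov(p0,(552,198),23.6,"ovt.png",(150,255,165,265),5.5)
s=manip.sense();print(s["ee_pos"],s["wrist_force"],s["grip_width"],s["clock"])
p=eyes.capture("wrist");np.save("w4.npy",p,allow_pickle=True)
ov(p,(552,198),23.6,"ovw.png",(0,420,0,560),1.4)
E
```

```text
clock: 6.52
ee_pos: [550.9, 202.4, 174.5]
eef_rot: [-0.144, 0.693, 0.145, 0.692]
wrist_force: [1.0, 0.4, -2.0]
grip_width: 23.4
[550.92577401 202.41209281 174.52583228] [ 1.04931545  0.44189271 -2.00234047] 23.392097337911625 6.5167
```

View pics/ovt.png

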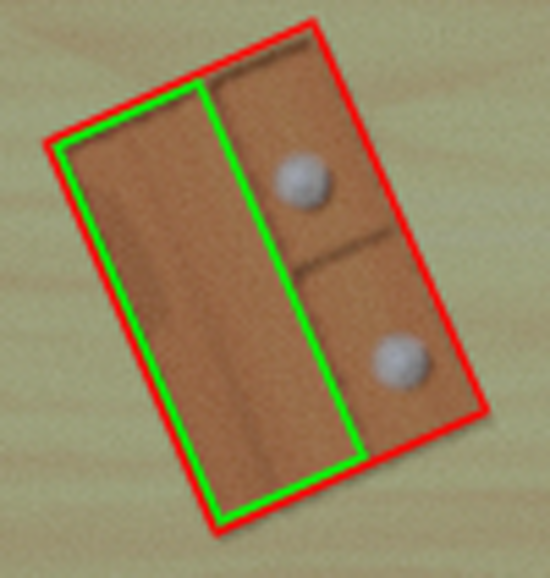

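View pics/ovw.png

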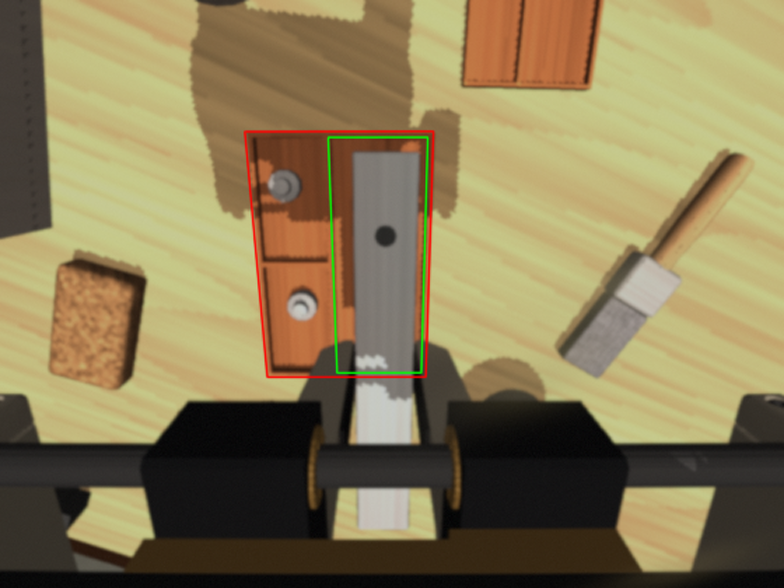

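```bash
python3 -m crank '[{"tx":0,"ty":0,"tz":-0.03,"spin":0},{"tx":0,"ty":0,"tz":-0.035,"spin":0},{"tx":0,"ty":0,"tz":-0.035,"spin":0},{"tx":0,"ty":0,"tz":-0.03,"spin":0},{"tx":0,"ty":0,"tz":-0.01,"spin":0},{"tx":0,"ty":0,"tz":0,"spin":0},{"tx":0,"ty":0,"tz":0,"spin":0}]'
python3 - <<'E'
from h import *
s=manip.sense();print(s["ee_pos"],s["wrist_force"],s["grip_width"],s["clock"],2*np.degrees(np.arctan2(.144,.693)))
p=eyes.capture("top");np.save("t5.npy",p,allow_pickle=True)
p4=np.load("w4.npy",allow_pickle=True).item();e=world(p4,386/1.4,152/1.4,z=183)
a=np.radians(23.6);print("bar end near",e,"centre",e[:2]+85*np.array([np.cos(a),np.sin(a)]))
im=p["frame"][...,::-1]
cv2.imwrite("pics/t5.png",cv2.resize(im[140:260,155:275],None,fx=5,fy=5,interpolation=cv2.INTER_CUBIC))
p=eyes.capture("scene");save(p,"s5.png")
E
```

```text
clock: 7.15
ee_pos: [552.1, 197.4, 36.9]
eef_rot: [-0.143, 0.693, 0.143, 0.693]
wrist_force: [-0.2, 0.3, -1.0]
grip_width: 23.4
[552.14132077 197.40007982  36.91409598] [-0.20034983  0.32050558 -1.01598347] 23.409080153107958 7.15 23.477142413444646
bar end near [473.65586485 169.40338233 183.        ] centre [551.54669686 203.4330501 ]
```

View pics/t5.png

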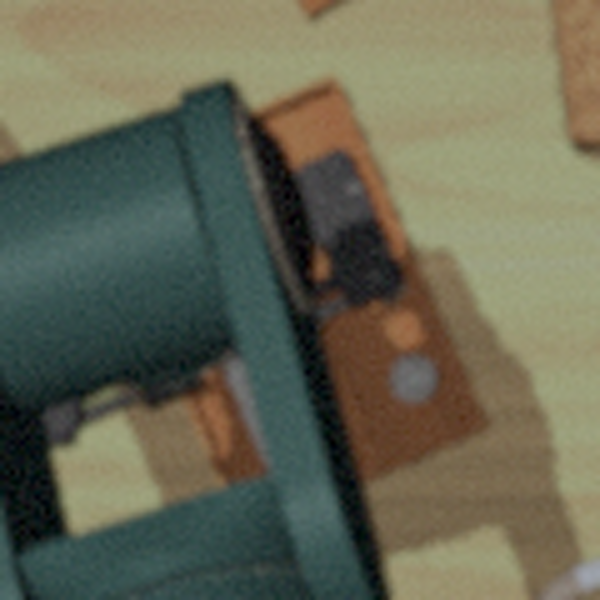

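View pics/s5.png

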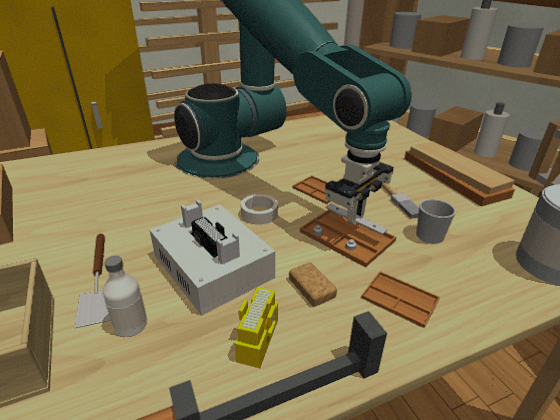

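```bash
python3 -m crank '[{"tx":0,"ty":0,"tz":-0.012,"spin":0},{"tx":0,"ty":0,"tz":-0.01,"spin":0},{"tx":0,"ty":0,"tz":-0.005,"spin":0},{"tx":0,"ty":0,"tz":-0.003,"spin":0},{"tx":0,"ty":0,"tz":0,"spin":0},{"tx":0,"ty":0,"tz":0,"spin":0},{"tx":0,"ty":0,"tz":0,"spin":0}]'
python3 - <<'E'
from h import *
s=manip.sense();print(s["ee_pos"],s["wrist_force"],s["grip_width"],s["clock"])
p=eyes.capture("wrist");save(p,"w6.png")
E
```

```text
clock: 7.83
ee_pos: [552.0, 197.9, 6.4]
eef_rot: [-0.143, 0.692, 0.143, 0.693]
wrist_force: [-0.3, 1.3, -2.1]
grip_width: 23.6
[552.01748612 197.8699225    6.43005184] [-0.29943702  1.27386216 -2.10166046] 23.626221262777744 7.8333
```

View pics/w6.png

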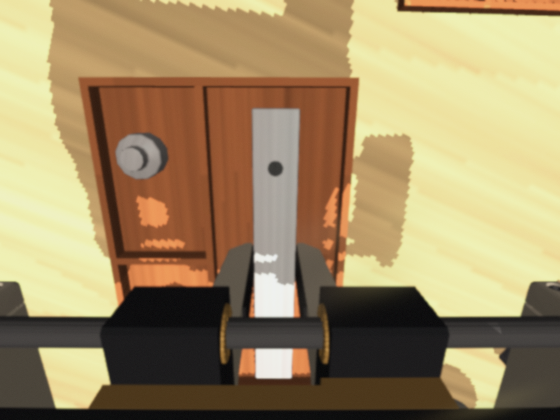

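```bash
python3 -m crank '[{"tx":0,"ty":0,"tz":-0.0015,"spin":0},{"tx":0,"ty":0,"tz":0,"spin":0}]'
python3 -m crank '[{"tx":0,"ty":0,"tz":0,"spin":0},{"tx":0,"ty":0,"tz":0,"spin":0},{"tx":0,"ty":0,"tz":0,"spin":0}]' 0.63
python3 -m crank '[{"tx":0,"ty":0,"tz":0.003,"spin":0},{"tx":0,"ty":0,"tz":0.006,"spin":0},{"tx":0,"ty":0,"tz":0.01,"spin":0},{"tx":0,"ty":0,"tz":0.03,"spin":0},{"tx":0,"ty":0,"tz":0.03,"spin":0},{"tx":0,"ty":0,"tz":0.03,"spin":0},{"tx":0,"ty":0,"tz":0.03,"spin":0}]'
python3 - <<'E'
from h import *
s=manip.sense();print(s["ee_pos"],s["wrist_force"],s["grip_width"],s["clock"])
p=eyes.capture("wrist");save(p,"w7.png");np.save("w7.npy",p,allow_pickle=True)
E
```

```text
clock: 8.05
ee_pos: [551.9, 197.8, 4.6]
eef_rot: [-0.143, 0.692, 0.143, 0.693]
wrist_force: [-0.4, 0.3, -3.0]
grip_width: 23.5
clock: 8.3
ee_pos: [552.0, 197.8, 4.9]
eef_rot: [-0.143, 0.692, 0.143, 0.693]
wrist_force: [0.0, -0.2, 0.5]
grip_width: 33.7
clock: 8.88
ee_pos: [551.7, 197.7, 146.3]
eef_rot: [-0.143, 0.692, 0.143, 0.693]
wrist_force: [0.2, 0.4, 0.6]
grip_width: 34.5
[551.69752981 197.73375487 146.33689011] [0.17886189 0.4185958  0.55502039] 34.513734707924236 8.8833
```

View pics/w7.png

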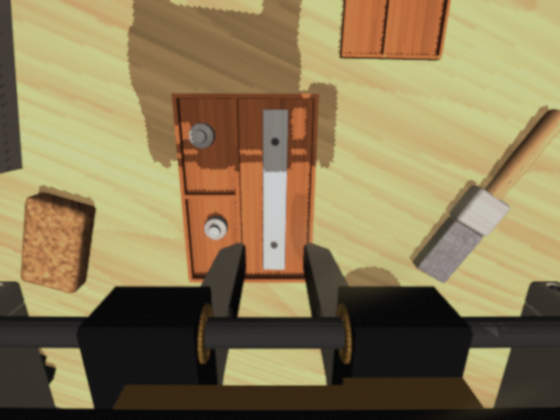

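```bash
python3 -m crank '[{"tx":0,"ty":0,"tz":0.03,"spin":0},{"tx":-0.0013,"ty":-0.0366,"tz":0.03,"spin":-1},{"tx":-0.0013,"ty":-0.0366,"tz":0.005,"spin":-1},{"tx":-0.0013,"ty":-0.0366,"tz":0,"spin":-1},{"tx":-0.0013,"ty":-0.0366,"tz":0,"spin":-1},{"tx":-0.0013,"ty":-0.0366,"tz":0,"spin":-1},{"tx":-0.0013,"ty":-0.0366,"tz":0,"spin":-1},{"tx":-0.0013,"ty":-0.0366,"tz":0,"spin":-1},{"tx":-0.0013,"ty":-0.0366,"tz":0,"spin":-1},{"tx":-0.0013,"ty":-0.0366,"tz":0,"spin":-1},{"tx":-0.0013,"ty":-0.0366,"tz":0,"spin":-0.5},{"tx":0,"ty":0,"tz":0,"spin":0}]' 0 30
python3 -m crank '[{"tx":0,"ty":0,"tz":0,"spin":0},{"tx":0,"ty":0,"tz":0,"spin":0}]'
python3 - <<'E'
from h import *
s=manip.sense();R=Ro.from_quat(s["eef_rot"]).as_matrix();print(s["ee_pos"],np.degrees(np.arctan2(R[1,1],R[0,1])),s["clock"])
X=cloud(np.load("w7.npy",allow_pickle=True).item())
for r in (120,180,255): print("bar z",np.nanmedian(X[r-4:r+4,270:278,2]),"floor",np.nanmedian(X[r-4:r+4,245:255,2]))
p=eyes.capture("wrist");np.save("w8.npy",p,allow_pickle=True)
for l,z in (("catch_a_face",92),("catch_b_face",92),("cassette_grip",92),("unit_top",75)):
    for d in finder.tip_of(l,p)[:2]:
        c,r=np.array(d["point"])*[560,420];print(l,round(d["confidence"],2),round(c,1),round(r,1),world(p,c,r,z=z).round(1))
im=p["frame"][...,::-1].copy();cv2.imwrite("pics/w8.png",im)
C=np.array([539.,-168,0]);a=np.radians(14);ex=np.array([np.cos(a),np.sin(a),0]);ey=np.array([-ex[1],ex[0],0])
def box(x,y,z,col,off=(0,0)):
    pts=[proj(p,C+(off[0]+i*x/2)*ex+(off[1]+j*y/2)*ey+np.array([0,0,z])) for i,j in((-1,-1),(1,-1),(1,1),(-1,1))]
    cv2.polylines(im,[np.round(np.array(pts)*32).astype(np.int32)],True,col,1,cv2.LINE_AA,5)
im=cv2.resize(im,None,fx=1,fy=1)
box(230,180,75,(0,0,255));box(28,58,104,(0,255,0));box(116,48,75,(255,0,255))
cv2.imwrite("pics/ov8.png",cv2.resize(im[60:330,130:420],None,fx=2.2,fy=2.2,interpolation=cv2.INTER_CUBIC))
print("tcp px",proj(p,s["ee_pos"]))
E
```

```text
clock: 9.93
ee_pos: [538.3, -168.8, 205.8]
eef_rot: [-0.084, 0.702, 0.083, 0.702]
wrist_force: [0.4, 1.1, -0.2]
grip_width: 93.0
clock: 10.1
ee_pos: [539.0, -163.6, 205.6]
eef_rot: [-0.085, 0.702, 0.085, 0.702]
wrist_force: [0.1, -0.3, -1.0]
grip_width: 93.1
[ 538.98708544 -163.63767694  205.63380549] 103.80796554872109 10.1
bar z 10.361131793088788 floor 4.165630312902493
bar z 10.42461751882368 floor 4.2791336694509425
bar z 10.540815334042918 floor 4.504440165323501
catch_a_face 0.8 226.0 354.8 [ 729.6 -173.2   92. ]
catch_a_face 0.61 299.0 202.2 [ 534.2 -140.2   92. ]
catch_b_face 0.7 110.0 219.5 [ 595.5 -315.1   92. ]
catch_b_face 0.57 241.4 205.9 [ 551. -193.   92.]
cassette_grip 0.88 266.6 202.2 [ 541.6 -170.4   92. ]
cassette_grip 0.71 241.2 375.2 [ 754.5 -150.2   92. ]
tcp px [274.08551159 255.08892506]
```

View pics/ov8.png

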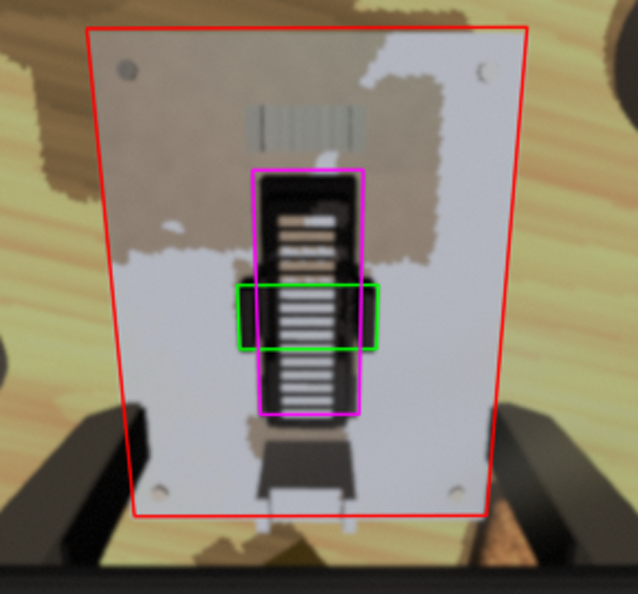

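View pics/w8.png

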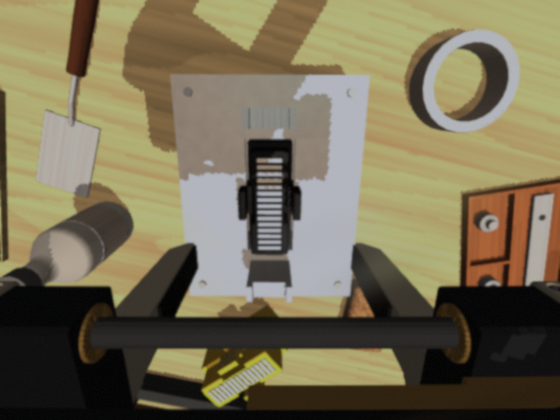

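```bash
python3 -m crank '[{"tx":0,"ty":-0.0043,"tz":-0.02,"spin":0},{"tx":0,"ty":0,"tz":-0.025,"spin":0},{"tx":0,"ty":0,"tz":-0.025,"spin":0},{"tx":0,"ty":0,"tz":-0.02,"spin":0},{"tx":0,"ty":0,"tz":-0.01,"spin":0},{"tx":0,"ty":0,"tz":0,"spin":0},{"tx":0,"ty":0,"tz":0,"spin":0},{"tx":0,"ty":0,"tz":0,"spin":0}]' 0.2
python3 - <<'E'
from h import *
s=manip.sense();R=Ro.from_quat(s["eef_rot"]).as_matrix();print(s["ee_pos"],np.degrees(np.arctan2(R[1,1],R[0,1])),s["clock"],s["grip_width"])
p=eyes.capture("wrist");np.save("w9.npy",p,allow_pickle=True)
im=p["frame"][...,::-1].copy()
cv2.imwrite("pics/w9.png",cv2.resize(im[100:310,140:420],None,fx=2.8,fy=2.8,interpolation=cv2.INTER_CUBIC))
q=eyes.capture("scene");im=q["frame"][...,::-1];cv2.imwrite("pics/s9.png",cv2.resize(im[140:320,120:320],None,fx=3.3,fy=3.3,interpolation=cv2.INTER_CUBIC))
E
```

```text
clock: 11.02
ee_pos: [539.7, -168.1, 106.7]
eef_rot: [-0.086, 0.701, 0.085, 0.703]
wrist_force: [-0.9, -0.9, 0.3]
grip_width: 74.6
[ 539.66270861 -168.14962302  106.65634849] 103.85250938810435 11.0167 74.59696464349095
```

View pics/w9.png

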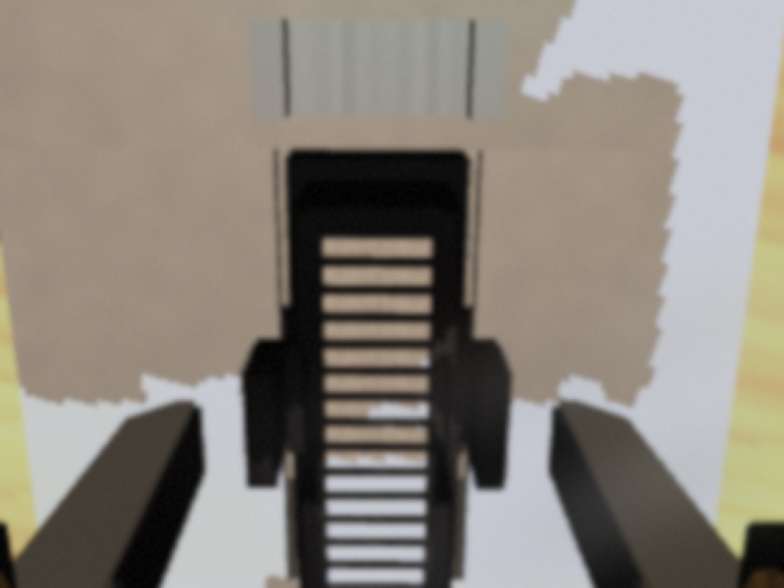

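View pics/s9.png

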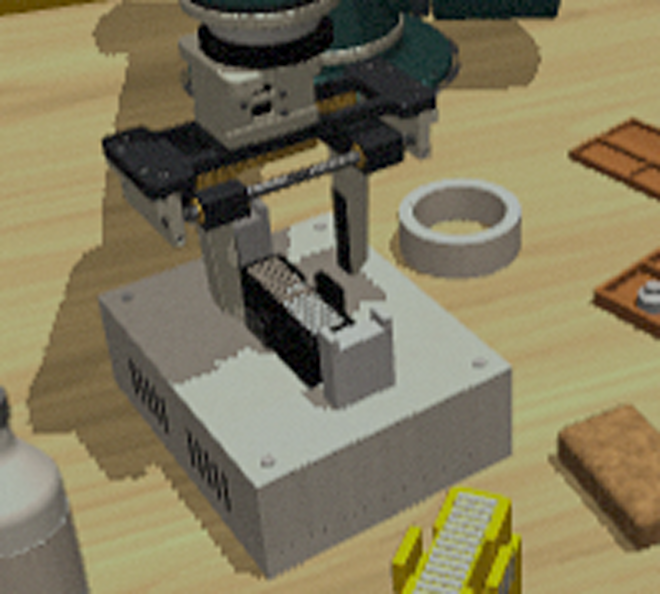

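```bash
python3 -m crank '[{"tx":-0.0025,"ty":-0.0006,"tz":-0.008,"spin":0},{"tx":0,"ty":0,"tz":-0.009,"spin":0},{"tx":0,"ty":0,"tz":-0.006,"spin":0},{"tx":0,"ty":0,"tz":-0.003,"spin":0},{"tx":0,"ty":0,"tz":0,"spin":0},{"tx":0,"ty":0,"tz":0,"spin":0},{"tx":0,"ty":0,"tz":0,"spin":0}]'
python3 - <<'E'
from h import *
s=manip.sense();print(s["ee_pos"],s["wrist_force"],s["clock"],s["grip_width"])
E
```

```text
clock: 11.7
ee_pos: [536.7, -168.8, 79.3]
eef_rot: [-0.085, 0.702, 0.085, 0.702]
wrist_force: [0.0, 0.3, -0.4]
grip_width: 74.6
[ 536.66012493 -168.76326779   79.28440999] [ 0.00636754  0.3050768  -0.43362992] 11.7 74.61715619416965
```

```bash
python3 -m crank '[{"tx":0,"ty":0,"tz":0,"spin":0},{"tx":0,"ty":0,"tz":0,"spin":0},{"tx":0,"ty":0,"tz":0,"spin":0},{"tx":0,"ty":0,"tz":0,"spin":0},{"tx":0,"ty":0,"tz":0,"spin":0},{"tx":0,"ty":0,"tz":0,"spin":0}]' 1 35
python3 - <<'E'
from h import *
s=manip.sense();print(s["ee_pos"],s["wrist_force"],s["clock"],s["grip_width"])
p=eyes.capture("wrist");im=p["frame"][...,::-1].copy()
cv2.imwrite("pics/w10.png",cv2.resize(im[100:310,140:420],None,fx=2.8,fy=2.8,interpolation=cv2.INTER_CUBIC))
E
```

```text
clock: 12.2
ee_pos: [536.7, -168.9, 79.6]
eef_rot: [-0.085, 0.702, 0.085, 0.702]
wrist_force: [-3.6, -0.7, 15.3]
grip_width: 39.6
[ 536.73263544 -168.94476974   79.58873081] [-3.62565841 -0.69190059 15.28511662] 12.2 39.61404238518159
```

View pics/w10.png

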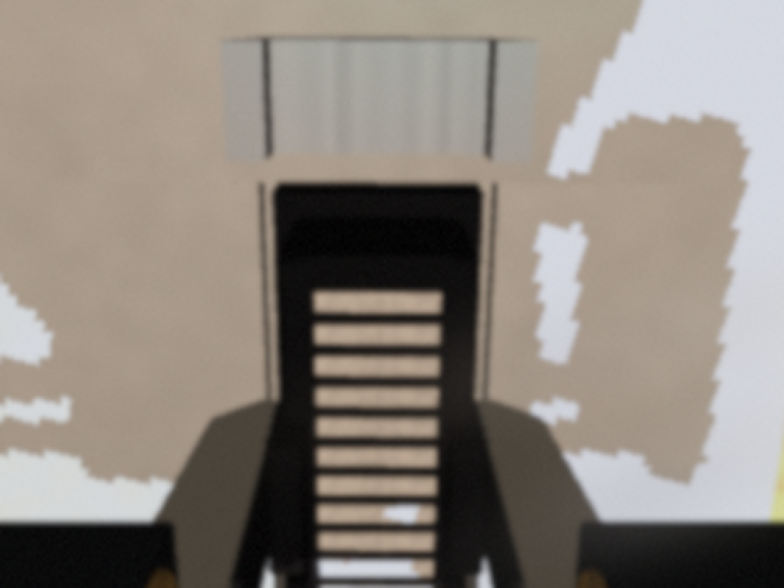

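```bash
python3 -m crank '[{"tx":0,"ty":0,"tz":0.001,"spin":0},{"tx":0,"ty":0,"tz":0.001,"spin":0},{"tx":0,"ty":0,"tz":0.001,"spin":0},{"tx":0,"ty":0,"tz":0,"spin":0}]'
python3 - <<'E'
from h import *
s=manip.sense();print(s["ee_pos"],s["wrist_force"],s["ft_torque"],s["clock"],s["grip_width"])
p=eyes.capture("wrist");im=p["frame"][...,::-1].copy()
cv2.imwrite("pics/w11.png",cv2.resize(im[100:310,140:420],None,fx=2.8,fy=2.8,interpolation=cv2.INTER_CUBIC))
q=eyes.capture("scene");im=q["frame"][...,::-1];cv2.imwrite("pics/s11.png",cv2.resize(im[140:320,120:320],None,fx=3.3,fy=3.3,interpolation=cv2.INTER_CUBIC))
E
```

```text
clock: 12.58
ee_pos: [536.4, -168.6, 81.8]
eef_rot: [-0.085, 0.702, 0.085, 0.702]
wrist_force: [-0.3, 0.0, -4.3]
grip_width: 38.8
[ 536.35608806 -168.61904559   81.83859758] [-0.34006095  0.00792428 -4.2987429 ] [ 0.03906132 -0.03332656 -0.01067419] 12.5833 38.83172994707698
```

View pics/s11.png

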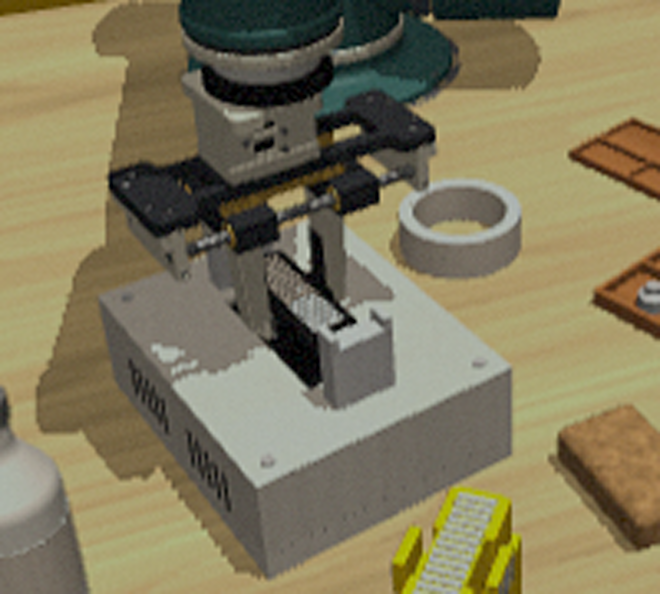

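```bash
python3 -m crank '[{"tx":0,"ty":0,"tz":0.003,"spin":0},{"tx":0,"ty":0,"tz":0.004,"spin":0},{"tx":0,"ty":0,"tz":0.004,"spin":0},{"tx":0,"ty":0,"tz":0.004,"spin":0},{"tx":0,"ty":0,"tz":0,"spin":0}]'
python3 - <<'E'
from h import *
s=manip.sense();print(s["wrist_force"],s["ft_torque"],s["grip_width"])
p=eyes.capture("wrist");im=p["frame"][...,::-1].copy()
cv2.imwrite("pics/w12.png",cv2.resize(im[100:310,140:420],None,fx=2.8,fy=2.8,interpolation=cv2.INTER_CUBIC))
E
```

```text
clock: 13.1
ee_pos: [536.9, -168.9, 98.3]
eef_rot: [-0.085, 0.702, 0.085, 0.702]
wrist_force: [0.3, -0.7, -3.4]
grip_width: 39.2
[ 0.31722268 -0.6734044  -3.43119066] [ 0.00556183 -0.01658134  0.03559606] 39.244166327212746
```

View pics/w12.png

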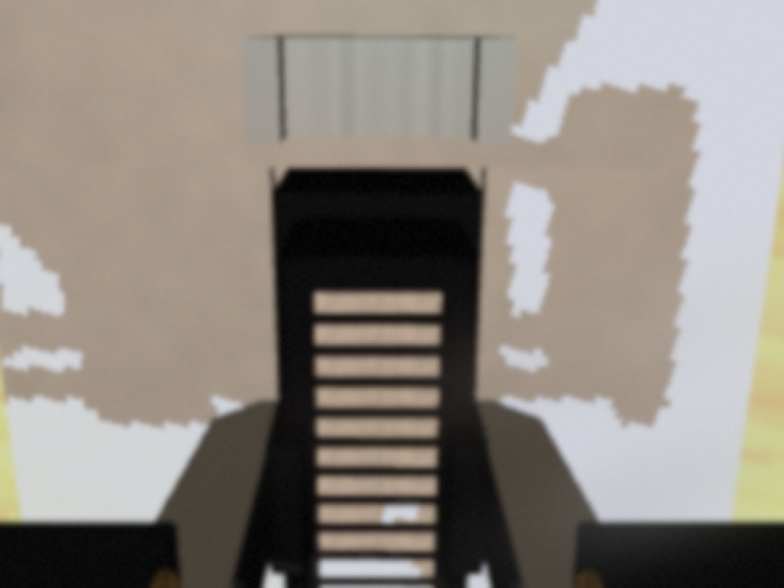

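```bash
python3 -m crank '[{"tx":0,"ty":0,"tz":0.006,"spin":0},{"tx":0,"ty":0,"tz":0.01,"spin":0},{"tx":0,"ty":0,"tz":0.012,"spin":0},{"tx":0,"ty":0,"tz":0.012,"spin":0},{"tx":0,"ty":0,"tz":0.012,"spin":0},{"tx":0,"ty":0,"tz":0.012,"spin":0},{"tx":0,"ty":0,"tz":0.012,"spin":0},{"tx":0,"ty":0,"tz":0.009,"spin":0},{"tx":0,"ty":0,"tz":0.006,"spin":0},{"tx":0,"ty":0,"tz":0.002,"spin":0},{"tx":0,"ty":0,"tz":0,"spin":0},{"tx":0,"ty":0,"tz":0,"spin":0}]'
python3 -m crank '[{"tx":0,"ty":0,"tz":0,"spin":0},{"tx":0,"ty":0,"tz":0,"spin":0},{"tx":0,"ty":0,"tz":0,"spin":0},{"tx":0,"ty":0,"tz":0,"spin":0},{"tx":0,"ty":0,"tz":0,"spin":0},{"tx":0,"ty":0,"tz":0,"spin":0}]'
python3 - <<'E'
from h import *
s=manip.sense();print(s["ee_pos"],s["wrist_force"],s["ft_torque"],s["grip_width"],np.abs(s["qd"]).max())
q=eyes.capture("scene");save(q,"s13.png");np.save("s13.npy",q,allow_pickle=True)
im=q["frame"][...,::-1];cv2.imwrite("pics/s13c.png",cv2.resize(im[100:320,120:340],None,fx=2.7,fy=2.7,interpolation=cv2.INTER_CUBIC))
p=eyes.capture("wrist");save(p,"w13.png")
p=eyes.capture("top");save(p,"t13.png")
E
```

```text
clock: 14.15
ee_pos: [536.4, -168.7, 189.5]
eef_rot: [-0.085, 0.702, 0.085, 0.702]
wrist_force: [-0.1, 0.3, -4.4]
grip_width: 38.9
clock: 14.65
ee_pos: [536.5, -168.7, 190.0]
eef_rot: [-0.085, 0.702, 0.085, 0.702]
wrist_force: [0.7, -0.0, -3.5]
grip_width: 38.8
[ 536.48954463 -168.69863439  189.97570486] [ 0.688915   -0.03823096 -3.49022857] [ 0.06894653  0.03368446 -0.00430139] 38.826120673355 0.0012493482289672047
```

View pics/s13c.png

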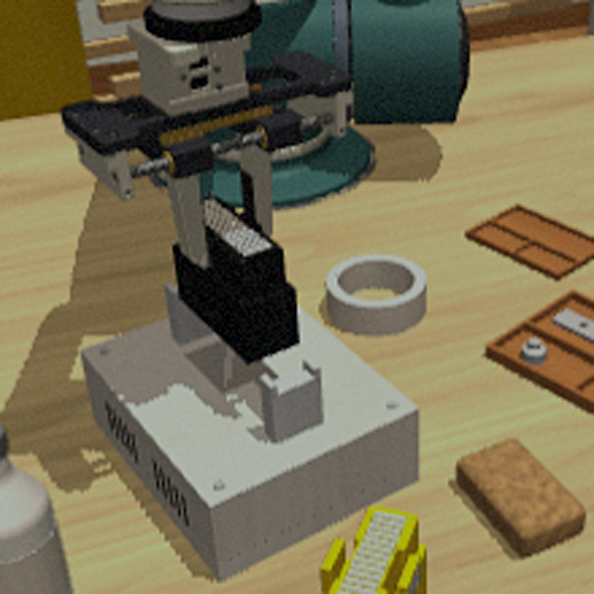

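View pics/w13.png

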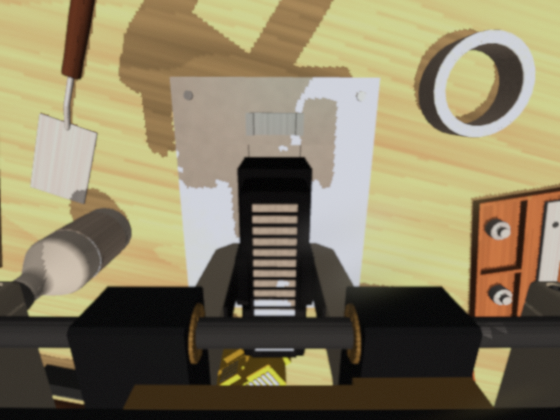

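View pics/s13.png

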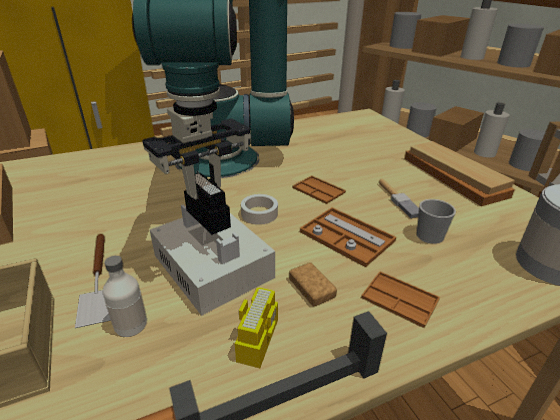

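```bash
python3 - <<'E'
from h import *
q=np.load("s13.npy",allow_pickle=True).item();X=cloud(q)
g=q["frame"].max(-1)<45
d=np.hypot(X[...,0]-537,X[...,1]+168.7)
m=g&(d<70)&(X[...,2]>95)&(X[...,2]<200)
print(m.sum(),np.percentile(X[m][:,2],[1,3,10,50]).round(1))
print("seated base x",X[m].min(0),X[m].max(0))
E
```

```text
1170 [130.8 132.8 137.9 164.7]
seated base x [ 491.60464471 -203.18873083  129.55887548] [ 601.51441702 -135.05171391  199.92568739]
```

The cassette's underside is at about z = 130 mm, roughly 55 mm above the unit's top. It is upright and still, so I'm handing the job in.

```bash
python3 - <<'E'
from cell import manip
s=manip.sense();print(s["ee_pos"],s["grip_width"],s["clock"]);print(manip.job_done())
E
```

```text
[ 536.51299921 -168.74123186  190.0429136 ] 38.78570062488376 14.8
the job is handed in; nothing more can be done
None
```

The job is done and handed in at 14.8 s. The bar lies in the tray, and the arm is holding the cassette above the unit by its squeezed catches.

- **Bar:** I took the steel bar off its posts and set it in the long compartment of the largest tray. The depth image put its top at about 10.4 mm along its length and the floor beside it at 4.2 to 4.5 mm. That is what a 6 mm bar lying flat should read.
- **Cassette:** I pinched both catches and lifted it about 110 mm straight up. The depth image put its underside at z ≈ 130 mm, about 55 mm above the unit's top. It looked upright in the scene picture, the joint speeds were near zero, and the wrist carried about 3.5 to 4.4 N, which fits its weight.
- **Other things:** The knobs, tape, sanding block, yellow cassette and the rest looked unmoved in the last pictures.

**Readings that were off:**
- The finger opening read about 39 mm, against 42 mm expected with both catches fully in. I put this down to give under the 35 N grip.
- While the catches were closing, the wrist showed a brief 15 N upward push. It was gone after the first millimetres of lift.
- The first move command was refused because a field was missing, so nothing moved.
- The arm stopped about 4 mm off in y before the cassette grasp; I corrected it before closing.

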